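# Fit the keyed drive hub onto the sieve shaker's spindle

### The job

Get the sieve shaker ready to run: pick up the yellow drive hub, the one with the long slot, turn it so that its slot lines up with the flat key of the spindle on the green drive base, and lower it over the key. Press it down in the hand until it is fully home on the dark shoulder, then let go and move clear. Leave the blue hub and the glass beaker where they stand, upright.

Things in the scene. Friction and masses are not known exactly. Their poses are not given: they have to be found in the camera images.
- drive_hub_mid (a point): Centre, half-way up, of the loose yellow hub standing on the bench: block 76 (x) x 52 (y) x 46 (z) mm, about 0.22 kg, flat upright sides; grip across its 52 mm width (its y). A slot 52 mm (along x) x 24 mm (along y) runs right through, top to bottom. Low dark ears (10 mm high, brass screws) on its x ends make the foot 109 mm long. z up; the same turned half round.
- spindle_seat (a point): Fixed spindle on the green 220 x 190 x 80 mm drive base: point on its axis, on top of its round dark shoulder (80 mm diameter), where the hub's underside must rest, 95 mm above the bench. From it rises a bright flat key 44 mm long (along x), 12 mm thick (along y), 30 mm high, ends and top rounded. z up; key the same turned half round. It does not turn. Base and key stand at varying yaw.
- plain_hub_mid (a point): Centre, half-way up, of the loose blue look-alike hub: same outside shape and size as the yellow one but with a 26 mm square blind pocket in place of the slot; does not fit the key. Leave it alone.
- beaker_mid (a point): Centre, half-way up, of an empty clear glass beaker, 64 mm diameter, 85 mm tall, standing loose on the bench. Leave it alone.
Not all that is in view belongs to the job. Several things look just like the part that bears drive_hub_mid: the one meant starts farthest to the robot's left.

How it is judged (in metres and radians):
On the way:
1. the yellow hub is pressed onto the shoulder (over 4 N) while still held in the fingers, its underside within 6 mm of the shoulder (z of drive_hub_mid in the frame of spindle_seat below 0.029 m and horizontal distance between drive_hub_mid and spindle_seat below 0.012 m and contact force between the fingers and drive_hub above 0.5 N and contact force between drive_hub and spindle above 4 N), for 0.1 s.
At the end, for the whole second after the job is handed in: The yellow hub sits flat (within 0.1 rad) and at rest on the spindle's shoulder, its underside within 5 mm of it, within 12 mm of the spindle axis, its slot along the key (within 24 degrees), released; the blue hub and the beaker are within 30 mm of where they started (z of drive_hub_mid in the frame of spindle_seat between 0.016 and 0.028 m and horizontal distance between drive_hub_mid and spindle_seat below 0.012 m and angle between the x axis of drive_hub_mid and the x axis of spindle_seat, either way round below 0.42 rad and angle between drive_hub_mid's own z axis and vertical below 0.1 rad and linear speed of drive_hub below 0.02 m/s and distance of each of plain_hub_mid, beaker_mid from where it was at the start of the episode below 0.03 m); the robot touches nothing.
It fails at once if the blue hub is moved more than 30 mm or tipped (distance of plain_hub_mid from where it was at the start of the episode above 0.03 m or angle between plain_hub_mid's own z axis and vertical above 0.4 rad).
It fails at once if the beaker is moved more than 30 mm or tipped (distance of beaker_mid from where it was at the start of the episode above 0.03 m or angle between beaker_mid's own z axis and vertical above 0.4 rad).
It also fails if it takes over 40 s, if anything falls off the work surface, if the arm or the gripper's body presses on something with over 40 N, if the wrist force passes 120 N, or if a joint passes its speed limit or range.

### The arm

A 6-joint arm with a two-finger parallel gripper is mounted at the origin on the work surface. World frame = base frame: x ahead of the robot, y to its left, z up, the work surface at z = 0. Lengths are in mm, angles in rad, forces in N, time in s.
With the tool pointing down it reaches from about 325 to 775 mm from the base axis. Payload 5.5 kg.
Tool frame: the origin (TCP) lies on the centre line of the jaws, within the pads' length; the fingertips stand 17 mm ahead of it and the grasp point (between the pads) lies 2 mm behind it; z points along the fingers, y is the direction in which the jaws open and shut (so a half turn about z gives the same grasp; the last joint's range is limited). The gripper opens to 88 mm and grips with 3 to 60 N. Pads are 20 mm wide; open, the fingers measure 115 mm over their backs; the gripper's body (75 mm by 178 mm) begins 61 mm behind the grasp point.
Start: joints at [1.097, 0.091, 1.231, -0, 1.82, -0.057], TCP at [242.908, 548.646, 239.631] pointing down, gripper open.
Joint ranges: [-2.87, 2.87], [-0.86, 2.18], [0.17, 2.46], [-1.51, 4.65], [0.06, 2.69], [-2.65, 2.65]. Speed limits (rad/s): [2.57, 2.57, 3.01, 3.14, 3.14, 3.14].

### API

Orientations are given as [roll, pitch, yaw] about the fixed x, y, z axes, in that order (R = Rz(yaw) Ry(pitch) Rx(roll)).
In Python, from station import readout, optics, workorder gives the robot as it stands.
- The arm moves only by the tool send_rows, never from a script. Its argument "commands" is a list of rows, each an object with "turn": the turn, a rotation vector about the tool's x, y, z in rad, a list of three; "dp": the shift along the tool's x, y, z in mm, a list of three; "jaw": the opening, from 0 (shut) to 1 (fully open). In form: [{"turn": [wx, wy, wz], "dp": [x, y, z], "jaw": jaw}, ...]. A call has 1 to 5 rows; each row shifts and turns the pose as measured when the row begins, along the tool's axes as they then stand; what a row does not reach is not made up. A row lasts 1/12 s, in which the tool goes at most 41.7 mm and 7.16 degrees, less where a joint would pass 70% of its speed; a pose out of reach is approached as far as the arm can. A call is refused whole if a number of a shift passes 41.7 or a number of a turn 0.125, either way. A call with a gripper value outside its range is refused whole. The fingers move at their own pace and stop on an object; "squeeze" is the grip in N (left out, the last holds). Time passes only in rows, so rows that do not move let the fingers close. It gives the time, the measured TCP pose, the force and the opening at its end, in the units of the state.
- readout.state(): the state, without advancing time (a new reading comes with each control period).
- optics.read_camera(name): name is "side" or "top"; returns the picture (384x512x3 uint8, red, green, blue); there is no depth.
- optics.camera_params(name): a dict with "fx", "fy", "cx", "cy" (pixels), "pose" (4x4, takes a point from camera to world coordinates). Camera axes: x right, y down, z forward; pixel columns grow to the right and rows downward; lengths in mm; the calibration is good to about 2 mm. A picture is of the moment at which its call begins. camera_params takes no time and is no camera call.
- workorder.job_done(): hands the job in, once; it reports no verdict.
The state is a dict: "clock": time; "joints": joint angles; "dq": joint speeds; "joint_efforts": joint torques, N m; "position": TCP position; "orientation": TCP orientation; "wrist_force": force on the tool from outside, world axes, zero at the start; "torque": the same for the moment, N m; "width": finger opening in mm.
Only numpy, scipy, OpenCV 4.12 (cv2) and the standard library are available. Lean on these libraries where they do the work, as an engineer would, in place of code of your own. Each camera call takes 0.05 s, during which the arm holds its last target. There are 200 camera calls.

## Working session

There is one attempt and no reset: what is moved stays moved. The work goes in short steps, Python scripts to look and compute and a tool call to move; the robot and the scene stay as the last step left them, time stands still between calls to the robot, and variables do not carry over. Pictures are saved under pics/ and viewed, about 8 in all and at most 12, crops included, and the job is handed in when it is done.

Besides the shell and the picture viewer there is one more tool, called after "Emit:" by a JSON object that holds its "api" and its "payload". send_rows: Moves the arm, as the interface text tells. Its arguments: {"type":"object","properties":{"commands":{"type":"array","items":{"type":"object","properties":{"turn":{"type":"array","items":{"type":"number"}},"dp":{"type":"array","items":{"type":"number"}},"jaw":{"type":"number"}}}},"squeeze":{"type":"number"}},"required":["commands"]}

```bash
mkdir -p pics; python3 - <<'E'
from station import readout, optics
import cv2
for n in("side","top"):
    im=optics.read_camera(n); cv2.imwrite(f"pics/{n}0.png",im[:,:,::-1])
    p=optics.camera_params(n); print(n,p)
print(readout.state())
E
```

```text
side {'fx': 365.96644627871405, 'fy': 365.96644627871405, 'cx': 259.0388244679609, 'cy': 187.57782243055075, 'pose': array([[ 9.81456313e-01, -1.00364721e-01,  1.63310833e-01,
         3.99872166e+02],
       [-1.91681717e-01, -5.08203213e-01,  8.39635405e-01,
        -7.11918605e+02],
       [-1.27468304e-03, -8.55369170e-01, -5.18017334e-01,
         5.34152935e+02],
       [ 0.00000000e+00,  0.00000000e+00,  0.00000000e+00,
         1.00000000e+00]])}
top {'fx': 454.7891771723071, 'fy': 454.7891771723071, 'cx': 257.38140686363613, 'cy': 190.45503233976467, 'pose': array([[-1.04988205e-02, -9.96271228e-01,  8.56353551e-02,
         4.20282244e+02],
       [-9.99910061e-01,  9.74514712e-03, -9.21426104e-03,
         2.77112897e+01],
       [ 8.34537403e-03, -8.57243920e-02, -9.96283937e-01,
         1.36462868e+03],
       [ 0.00000000e+00,  0.00000000e+00,  0.00000000e+00,
         1.00000000e+00]])}
{'clock': 0.1, 'joints': array([ 1.09729327e+00,  9.17837345e-02,  1.23175574e+00, -2.33677048e-05,
        1.81984173e+00, -5.66715904e-02]), 'dq': array([-0.00023384, -0.00197767, -0.00322939, -0.00028528, -0.00095804,
       -0.00046148]), 'joint_efforts': array([ 2.38290238e-03, -4.47861922e+01, -4.07566631e+01,  7.00554857e-02,
        2.85164011e-02, -1.16746774e-04]), 'position': array([242.79821467, 548.40669777, 238.62534226]), 'orientation': array([-3.13980568e+00, -7.86855417e-05,  2.72475537e+00]), 'wrist_force': array([ 0.53807594, -0.05638916,  0.58142355]), 'torque': array([ 0.02575833,  0.05919883, -0.04102414]), 'width': 87.64866225778822}
```

View pics/top0.png

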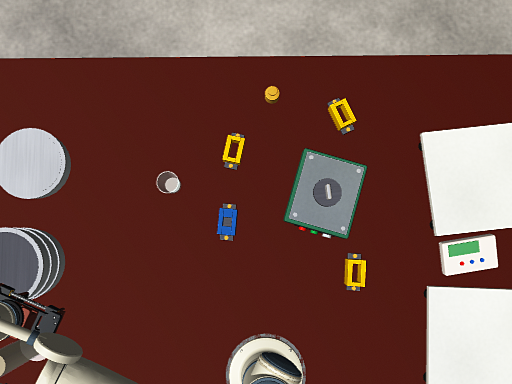

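View pics/side0.png

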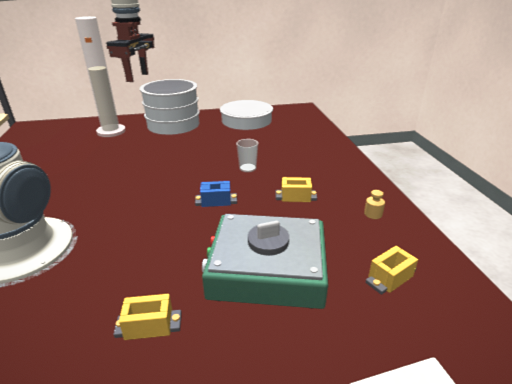

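The top view shows three yellow hubs. The one farthest left (+y) is at about (233,150), with the blue hub at (227,222), the beaker at (168,183) and the key at (327,191). In the side view the target is at (296,188) and the key at (268,231). I'll zoom in for the corners.

```bash
python3 - <<'E'
import cv2,numpy as np
t=cv2.imread("pics/top0.png");s=cv2.imread("pics/side0.png")
def c(im,u,v,w=48,h=36,k=8):
    o=cv2.resize(im[v-h//2:v+h//2,u-w//2:u+w//2],None,fx=k,fy=k,interpolation=cv2.INTER_CUBIC)
    for i in range(0,w,10): cv2.putText(o,str(u-w//2+i),(i*k,10),0,.35,(255,255,255)); cv2.line(o,(i*k,12),(i*k,18),(255,255,255))
    for i in range(0,h,10): cv2.putText(o,str(v-h//2+i),(0,i*k+4),0,.35,(255,255,255)); cv2.line(o,(24,i*k),(30,i*k),(255,255,255))
    return o
cv2.imwrite("pics/crops.png",np.vstack([np.hstack([c(t,233,150),c(t,327,191)]),np.hstack([c(s,296,189),c(s,268,235)])]))
E
```

```text
(no output)
```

View pics/crops.png

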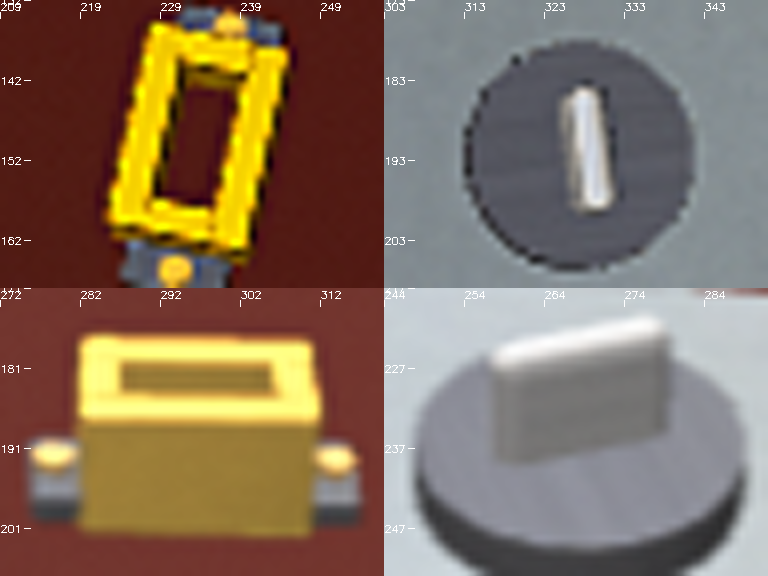

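Crops, in source pixels. Hub top face, top view: (228,134.5), (245,138), (239,162), (222.5,159). Hub top face, side view: (282,177), (311,177.5), (312,187), (282,187.5). Key ridge, top view: (328,184) to (329.5,199). Key ridge, side view: (257.5,225.5) to (278.5,221). Next I'll fit poses from both views.

```bash
cat > m.py <<'E'
import numpy as np
from station import optics
from scipy.optimize import least_squares
P={n:optics.camera_params(n) for n in("top","side")}
def proj(n,X):
    p=P[n];T=np.linalg.inv(p["pose"]);X=np.atleast_2d(X)@T[:3,:3].T+T[:3,3]
    return np.c_[p["fx"]*X[:,0]/X[:,2]+p["cx"],p["fy"]*X[:,1]/X[:,2]+p["cy"]]
def tri(a,b):
    r=least_squares(lambda X:np.r_[(proj("top",X)-a)[0],(proj("side",X)-b)[0]],[450,0,80]);return r.x,np.abs(r.fun).max()
def rect(q,L,W):
    x,y,z,a=q;c,s=np.cos(a),np.sin(a)
    return np.array([[x+c*i*L/2-s*j*W/2,y+s*i*L/2+c*j*W/2,z] for i,j in((1,1),(1,-1),(-1,-1),(-1,1))])
E
python3 - <<'E'
from m import *
d=lambda o,pts:np.array(o)+np.array(pts)/8-.45
ht=d((209,132),[(152,22),(288,46),(240,245),(109,215)])
# side order to match (1,1)=far-left,(1,-1)..: x ahead = right-ish in side
hs=d((272,171),[(312,52),(320,130),(78,130),(82,50)])
f=lambda q:np.r_[(proj("top",rect(q,76,52))-ht).ravel(),(proj("side",rect(q,76,52))-hs).ravel()]
r=least_squares(f,[500,60,46,-.1]);print("hub",r.x.round(3));print(r.fun.reshape(-1,2).round(1).tolist())
kt=d((303,173),[(200,90),(212,206)]);ks=d((244,217),[(276,36),(108,69)])
A,e=tri(kt[0],ks[0]);B,e2=tri(kt[1],ks[1]);print("key",A,B,e,e2,"mid",(A+B)/2,"len",np.linalg.norm(A-B),"yaw",np.arctan2(*(A-B)[1::-1]))
c,e=tri(d((303,173),[(196,155)])[0],d((244,217),[(197,157)])[0]);print("disk",c,e)
# disc edge fit
E
```

```text
hub [ 6.5657e+02  8.5426e+01  4.8487e+01 -2.3300e-01]
[[-0.2, 0.0], [0.1, 0.9], [0.3, 1.1], [-0.7, 0.9], [0.1, 0.0], [0.7, 0.3], [1.3, -0.3], [0.5, -0.3]]
key [ 541.20184559 -175.88332044  126.02335325] [ 500.82294877 -179.24753858  124.81664543] 0.7161132072625946 0.9381408623593757 mid [ 521.01239718 -177.56542951  125.41999934] len 40.53676622736121 yaw 0.08312426334496337
disk [ 521.76291412 -179.06736876   95.54242744] 0.5540899393876657
```

Fit results:
- **Hub:** top at z≈48 (should be 46), centre (656.5, 85.5), yaw −0.233.
- **Shoulder:** (521.5, −178.5), z≈95.5 (should be 95).
- **Key:** top at z≈125.4 (should be 125), length ≈41 with rounded ends, yaw ≈0.09.

All of this is consistent with the sizes given. Next is a helper that works out the rows.

```bash
cat > go.py <<'E'
import sys,numpy as np
from scipy.spatial.transform import Rotation as R
from station import readout
def plan(p,yaw,step=40.,jaw=1):
    s=readout.state();x=s["position"];r=R.from_euler("xyz",s["orientation"]);p=np.array(p,float);g=R.from_euler("xyz",[np.pi,0,yaw])
    w=(r.inv()*g).as_rotvec();n=int(np.ceil(max(np.linalg.norm(p-x)/step,np.linalg.norm(w)/.11)))
    print(s["clock"],x.round(1),s["orientation"].round(3),"n",n)
    for i in range(n):
        d=r.inv().apply((p-x)/n); print([round(float(v),3) for v in w/n],[round(float(v),1) for v in d]); r=r*R.from_rotvec(w/n)
if __name__=="__main__":
    a=list(map(float,sys.argv[1:])); plan(a[:3],a[3],*a[4:])
E
python3 go.py 656.5 85.5 160 2.909
```

```text
0.1 [242.8 548.4 238.6] [-3.14  -0.     2.725] n 16
[-0.0, -0.0, -0.012] [-35.4, -16.0, 4.9]
[-0.0, -0.0, -0.012] [-35.2, -16.4, 4.9]
[-0.0, -0.0, -0.012] [-35.0, -16.8, 4.9]
[-0.0, -0.0, -0.012] [-34.8, -17.2, 4.9]
[-0.0, -0.0, -0.012] [-34.6, -17.6, 4.9]
[-0.0, -0.0, -0.012] [-34.4, -18.0, 4.9]
[-0.0, -0.0, -0.012] [-34.2, -18.4, 4.9]
[-0.0, -0.0, -0.012] [-34.0, -18.8, 4.9]
[-0.0, -0.0, -0.012] [-33.7, -19.2, 4.9]
[-0.0, -0.0, -0.012] [-33.5, -19.6, 4.9]
[-0.0, -0.0, -0.012] [-33.3, -19.9, 4.9]
[-0.0, -0.0, -0.012] [-33.1, -20.3, 4.9]
[-0.0, -0.0, -0.012] [-32.8, -20.7, 4.9]
[-0.0, -0.0, -0.012] [-32.6, -21.1, 4.9]
[-0.0, -0.0, -0.012] [-32.3, -21.5, 4.9]
[-0.0, -0.0, -0.012] [-32.1, -21.8, 4.9]
```

Emit:
{"api": "send_rows", "payload": {"commands": [{"turn":[0,0,-0.012],"dp":[-35.4,-16,3],"jaw":1},{"turn":[0,0,-0.012],"dp":[-35.2,-16.4,3],"jaw":1},{"turn":[0,0,-0.012],"dp":[-35,-16.8,5],"jaw":1},{"turn":[0,0,-0.012],"dp":[-34.8,-17.2,5],"jaw":1},{"turn":[0,0,-0.012],"dp":[-34.6,-17.6,5],"jaw":1}]}}

```text
clock: 0.52
position: [370.8, 404.5, 213.7]
orientation: [-3.137, -0.004, 2.801]
wrist_force: [0.3, 1.2, 0.7]
width: 87.9
```

Emit:
{"api": "send_rows", "payload": {"commands": [{"turn":[0,0,-0.012],"dp":[-34.4,-18,5],"jaw":1},{"turn":[0,0,-0.012],"dp":[-34.2,-18.4,5],"jaw":1},{"turn":[0,0,-0.012],"dp":[-34,-18.8,5],"jaw":1},{"turn":[0,0,-0.012],"dp":[-33.7,-19.2,5],"jaw":1},{"turn":[0,0,-0.012],"dp":[-33.5,-19.6,5],"jaw":1}]}}

```text
clock: 0.93
position: [506.9, 254.0, 184.9]
orientation: [-3.136, -0.006, 2.866]
wrist_force: [0.8, 0.2, 0.1]
width: 88.1
```

```bash
python3 go.py 656.5 85.5 140 2.909
```

```text
0.9333 [506.9 254.  184.9] [-3.136 -0.006  2.866] n 6
[-0.001, -0.001, -0.007] [-31.7, -20.2, 7.4]
[-0.001, -0.001, -0.007] [-31.5, -20.4, 7.4]
[-0.001, -0.001, -0.007] [-31.4, -20.7, 7.4]
[-0.001, -0.001, -0.007] [-31.2, -20.9, 7.4]
[-0.001, -0.001, -0.007] [-31.1, -21.1, 7.5]
[-0.001, -0.001, -0.007] [-30.9, -21.4, 7.5]
```

Emit:
{"api": "send_rows", "payload": {"commands": [{"turn":[0,0,-0.007],"dp":[-31.7,-20.2,7],"jaw":1},{"turn":[0,0,-0.007],"dp":[-31.5,-20.4,7],"jaw":1},{"turn":[0,0,-0.007],"dp":[-31.4,-20.7,7],"jaw":1},{"turn":[0,0,-0.007],"dp":[-31.2,-20.9,7],"jaw":1},{"turn":[0,0,-0.007],"dp":[-31,-21,7],"jaw":1}]}}

```text
clock: 1.35
position: [636.0, 104.7, 145.8]
orientation: [-3.135, -0.009, 2.902]
wrist_force: [0.5, 1.7, 1.3]
width: 87.6
```

Emit:
{"api": "send_rows", "payload": {"commands": [{"turn":[0,0,0],"dp":[-15,-10,5],"jaw":1}]}}

```text
clock: 1.43
position: [649.6, 87.4, 138.6]
orientation: [-3.134, -0.01, 2.9]
wrist_force: [0.3, 0.1, -0.6]
width: 87.8
```

```bash
python3 go.py 656.5 85.5 80 2.909 20
```

```text
1.4333 [649.6  87.4 138.6] [-3.134 -0.01   2.9  ] n 3
[-0.003, -0.003, -0.003] [-2.6, 0.1, 19.5]
[-0.003, -0.003, -0.003] [-2.5, 0.0, 19.5]
[-0.003, -0.003, -0.003] [-2.4, -0.0, 19.5]
```

Emit:
{"api": "send_rows", "payload": {"commands": [{"turn":[-0.004,-0.004,-0.004],"dp":[-2.6,0,20],"jaw":1},{"turn":[-0.003,-0.003,-0.003],"dp":[-2.5,0,20],"jaw":1},{"turn":[-0.003,-0.003,-0.003],"dp":[-2.4,0,20],"jaw":1},{"dp":[0,0,0],"turn":[0,0,0],"jaw":1}]}}

```text
clock: 1.77
position: [658.8, 77.9, 71.8]
orientation: [-3.141, -0.004, 2.901]
wrist_force: [-0.3, 0.5, -0.9]
width: 87.6
```

```bash
python3 go.py 656.5 85.5 26 2.909 20; python3 - <<'E'
from station import optics
import cv2
a=optics.read_camera("top")[110:190,180:290,::-1];b=optics.read_camera("side")[120:210,240:350,::-1]
import numpy as np
cv2.imwrite("pics/g1.png",np.vstack([cv2.resize(a,(550,290)),cv2.resize(b,(360,295)).copy() if 0 else cv2.resize(b,(550,310))]))
E
```

```text
1.7667 [658.8  77.9  71.8] [-3.141 -0.004  2.901] n 3
[-0.0, -0.001, -0.003] [1.3, 2.3, 15.3]
[-0.0, -0.001, -0.003] [1.3, 2.3, 15.3]
[-0.0, -0.001, -0.003] [1.3, 2.3, 15.3]
```

View pics/g1.png

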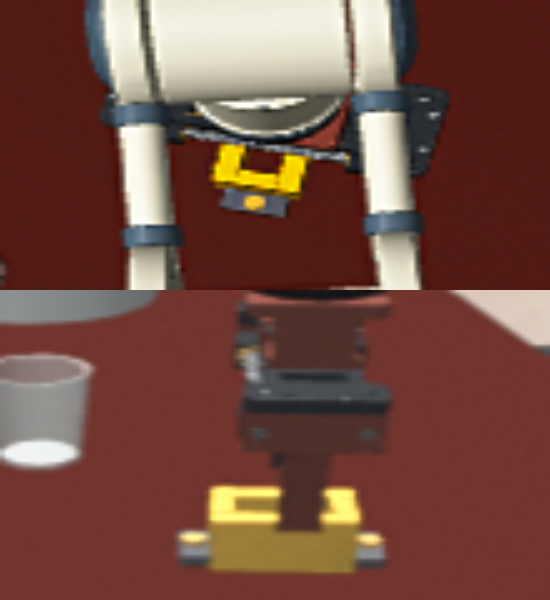

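The fingers straddle the hub. The hub hasn't moved, and the finger is about central along it once parallax is allowed for. I'll lower with a small correction and grip.

Emit:
{"api": "send_rows", "payload": {"commands": [{"turn":[0,-0.001,-0.003],"dp":[1.3,2.5,5],"jaw":1},{"turn":[0,-0.001,-0.003],"dp":[1.3,2.5,14],"jaw":1},{"turn":[0,-0.001,-0.003],"dp":[1,2.3,14],"jaw":1},{"turn":[0,0,0],"dp":[0,0,12],"jaw":1},{"turn":[0,0,0],"dp":[0,0,0],"jaw":1}]}}

```text
clock: 2.28
position: [661.3, 89.7, 36.1]
orientation: [3.137, 0.015, 2.914]
wrist_force: [-0.4, 0.2, -0.1]
width: 87.6
```

```bash
python3 go.py 656.5 85.5 26 2.909 20
```

```text
2.2833 [661.3  89.7  36.1] [3.137 0.015 2.914] n 1
[0.005, 0.015, 0.005] [3.9, -5.2, 10.0]
```

Emit:
{"api": "send_rows", "payload": {"commands": [{"turn":[0.005,0.012,0.005],"dp":[4,-4,8],"jaw":1},{"turn":[0,0,0],"dp":[0,0,2],"jaw":1},{"turn":[0,0,0],"dp":[0,0,0],"jaw":1}]}}

```text
clock: 2.53
position: [656.2, 87.2, 25.8]
orientation: [-3.141, 0.003, 2.91]
wrist_force: [0.7, 0.1, 0.0]
width: 88.0
```

```bash
python3 go.py 656.5 85.5 26 2.909 20
```

```text
2.5333 [656.2  87.2  25.8] [-3.141e+00  3.000e-03  2.910e+00] n 1
[-0.0, 0.003, 0.001] [-0.7, -1.6, -0.2]
```

Emit:
{"api": "send_rows", "payload": {"commands": [{"turn":[0,0,0],"dp":[-0.5,-1,0],"jaw":0},{"turn":[0,0,0],"dp":[0,0,0],"jaw":0},{"turn":[0,0,0],"dp":[0,0,0],"jaw":0},{"turn":[0,0,0],"dp":[0,0,0],"jaw":0},{"turn":[0,0,0],"dp":[0,0,0],"jaw":0}], "squeeze": 35}}

```text
clock: 2.95
position: [657.5, 85.5, 27.7]
orientation: [3.141, 0.006, 2.909]
wrist_force: [-1.4, -0.1, 0.4]
width: 57.5
```

Emit:
{"api": "send_rows", "payload": {"commands": [{"turn":[0,0,0],"dp":[0,0,0],"jaw":0},{"turn":[0,0,0],"dp":[0,0,0],"jaw":0},{"turn":[0,0,0],"dp":[0,0,-20],"jaw":0},{"turn":[0,0,0],"dp":[0,0,-35],"jaw":0},{"turn":[0,0,0],"dp":[0,0,-35],"jaw":0}]}}

```text
clock: 3.37
position: [651.0, 85.1, 106.2]
orientation: [-3.135, -0.016, 2.909]
wrist_force: [0.6, 0.7, -2.6]
width: 51.8
```

```bash
python3 go.py 521.5 -178.5 190 3.232 39
```

```text
3.3667 [651.   85.1 106.2] [-3.135 -0.016  2.909] n 8
[-0.0, -0.002, -0.04] [8.3, -35.9, -10.1]
[-0.0, -0.002, -0.04] [9.7, -35.5, -10.1]
[-0.0, -0.002, -0.04] [11.1, -35.1, -10.2]
[-0.0, -0.002, -0.04] [12.5, -34.6, -10.2]
[-0.0, -0.002, -0.04] [13.9, -34.0, -10.3]
[-0.0, -0.002, -0.04] [15.2, -33.5, -10.3]
[-0.0, -0.002, -0.04] [16.6, -32.8, -10.4]
[-0.0, -0.002, -0.04] [17.8, -32.1, -10.4]
```

Gripped: the opening is 51.8 mm and the hub's weight shows in the wrist force. I'll carry it over, rising first.

Emit:
{"api": "send_rows", "payload": {"commands": [{"turn":[0,0,-0.04],"dp":[8,-22,-30],"jaw":0},{"turn":[0,0,-0.04],"dp":[10,-30,-25],"jaw":0},{"turn":[0,0,-0.04],"dp":[11,-35,-20],"jaw":0},{"turn":[0,0,-0.04],"dp":[12.5,-35,-10],"jaw":0},{"turn":[0,0,-0.04],"dp":[14,-34,0],"jaw":0}]}}

```text
clock: 3.78
position: [575.9, -58.8, 201.3]
orientation: [-3.14, -0.011, 3.128]
wrist_force: [0.6, -0.0, -3.2]
width: 51.7
```

```bash
python3 go.py 521.5 -178.5 180 3.232 35
```

```text
3.7833 [575.9 -58.8 201.3] [-3.14  -0.011  3.128] n 4
[-0.0, -0.003, -0.026] [13.1, -30.1, 5.5]
[-0.0, -0.003, -0.026] [13.9, -29.7, 5.5]
[-0.0, -0.003, -0.026] [14.7, -29.4, 5.4]
[-0.0, -0.003, -0.026] [15.5, -29.0, 5.4]
```

Emit:
{"api": "send_rows", "payload": {"commands": [{"turn":[0,-0.003,-0.026],"dp":[13,-30,5],"jaw":0},{"turn":[0,-0.003,-0.026],"dp":[14,-29.7,5],"jaw":0},{"turn":[0,-0.003,-0.026],"dp":[14.7,-29.4,5],"jaw":0},{"turn":[0,0,-0.015],"dp":[11,-17,5],"jaw":0},{"turn":[0,0,0],"dp":[0,0,0],"jaw":0}]}}

```text
clock: 4.2
position: [519.5, -176.6, 182.5]
orientation: [-3.137, -0.0, -3.06]
wrist_force: [-0.1, 0.3, -2.6]
width: 52.1
```

```bash
python3 go.py 521.5 -178.5 160 3.232 20; python3 - <<'E'
from station import optics
import cv2,numpy as np
a=optics.read_camera("top")[155:230,282:382,::-1];b=optics.read_camera("side")[170:270,210:330,::-1]
cv2.imwrite("pics/g2.png",np.hstack([cv2.resize(a,None,fx=4,fy=4,interpolation=2),cv2.resize(b,(400,300),interpolation=2)]))
cv2.imwrite("pics/side2.png",b)
E
```

```text
4.2 [ 519.5 -176.6  182.5] [-3.137 -0.    -3.06 ] n 2
[-0.002, -0.0, -0.005] [-0.9, -1.0, 11.3]
[-0.002, -0.0, -0.005] [-0.9, -1.0, 11.3]
```

View pics/g2.png

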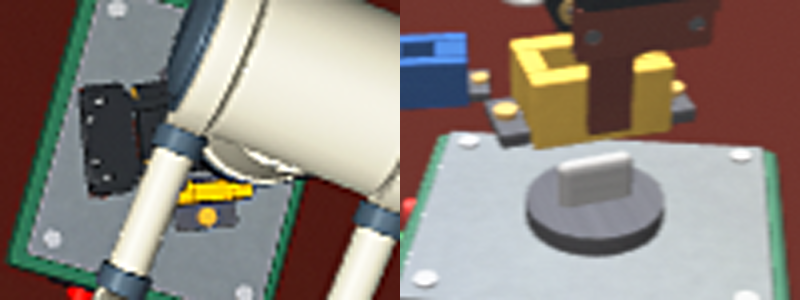

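The hub is held level above the key, with its front edge parallel to the key. I'll check the hub's offset in the hand by projecting its expected corners: front lower edge at (250.5,219) to (291.6,213.3) in the side view.

```bash
python3 - <<'E'
from m import *
from station import readout
s=readout.state();p=s["position"];yaw=s["orientation"][2]+np.pi;print(p,yaw)
m=np.array([[250.5,219],[291.6,213.3],[247.5,197.7]])
def f(q):
    b=rect([q[0],q[1],q[2],yaw],76,52);t=b+[0,0,46]
    return (np.vstack([proj("side",b[2]),proj("side",b[1]),proj("side",t[2])])-m).ravel()
q0=np.r_[p[:2],p[2]-26];print("pred-meas",f(q0).round(1))
r=least_squares(f,q0);print(r.x,r.x-q0,r.fun.round(1))
E
```

```text
[ 521.20779076 -173.94721796  183.39478446] 0.08240010437109246
pred-meas [ 1.   0.2  1.1 -1.   3.7 -0.8]
[ 515.85734727 -183.12194192  163.28913897] [-5.35044349 -9.17472396  5.8943545 ] [-1.2  0.9 -0.3 -0.4  1.4 -0.5]
```

Agreement is within about 1 px; the hub sits about 1–2 mm toward −x in the hand. I'll aim the TCP at (523, −178.3) and descend slowly, watching the forces.

Emit:
{"api": "send_rows", "payload": {"commands": [{"turn":[-0.004,0,-0.008],"dp":[-2,4,8],"jaw":0},{"turn":[0,0,0],"dp":[0,0,8],"jaw":0},{"turn":[0,0,0],"dp":[0,0,0],"jaw":0}]}}

```text
clock: 4.55
position: [524.6, -166.7, 166.3]
orientation: [3.139, 0.003, -3.048]
wrist_force: [-0.3, 1.0, -3.9]
width: 52.1
```

```bash
python3 go.py 523 -178.3 155 3.228 20
```

```text
4.55 [ 524.6 -166.7  166.3] [ 3.139e+00  3.000e-03 -3.048e+00] n 1
[0.002, 0.003, 0.007] [2.7, -11.4, 11.3]
```

Emit:
{"api": "send_rows", "payload": {"commands": [{"turn":[0.002,0.003,0.007],"dp":[2.5,-11,3],"jaw":0},{"turn":[0,0,0],"dp":[0,0,0],"jaw":0},{"turn":[0,0,0],"dp":[0,0,0],"jaw":0}]}}

```text
clock: 4.8
position: [523.9, -176.2, 161.5]
orientation: [3.14, -0.002, -3.051]
wrist_force: [-0.4, 0.8, -2.0]
width: 51.7
```

```bash
python3 go.py 523 -178.3 150 3.228 20
```

```text
4.8 [ 523.9 -176.2  161.5] [ 3.140e+00 -2.000e-03 -3.051e+00] n 1
[0.001, -0.002, 0.004] [1.1, -2.1, 11.5]
```

Emit:
{"api": "send_rows", "payload": {"commands": [{"turn":[0,-0.002,0.004],"dp":[1,-2,5],"jaw":0},{"turn":[0,0,0],"dp":[0,0,5],"jaw":0},{"turn":[0,0,0],"dp":[0,0,4],"jaw":0},{"turn":[0,0,0],"dp":[0,0,0],"jaw":0}]}}

```text
clock: 5.13
position: [523.4, -178.4, 146.3]
orientation: [3.14, 0.001, -3.056]
wrist_force: [0.1, 0.1, -2.7]
width: 51.8
```

```bash
python3 go.py 523 -178.3 140 3.228 20
```

```text
5.1333 [ 523.4 -178.4  146.3] [ 3.140e+00  1.000e-03 -3.056e+00] n 1
[0.001, 0.001, -0.0] [0.4, 0.1, 6.3]
```

The hub's underside should now be about 5 mm below the key's top, with no contact force, so the slot is over the key.

Emit:
{"api": "send_rows", "payload": {"commands": [{"turn":[0,0,0],"dp":[0,0,6],"jaw":0},{"turn":[0,0,0],"dp":[0,0,6],"jaw":0},{"turn":[0,0,0],"dp":[0,0,6],"jaw":0},{"turn":[0,0,0],"dp":[0,0,0],"jaw":0}]}}

```text
clock: 5.47
position: [523.2, -178.3, 126.3]
orientation: [3.14, 0.001, -3.056]
wrist_force: [-0.5, 0.4, -2.6]
width: 51.8
```

```bash
python3 go.py 523 -178.3 120 3.228 20
```

```text
5.4667 [ 523.2 -178.3  126.3] [ 3.140e+00  1.000e-03 -3.056e+00] n 1
[0.001, 0.001, -0.001] [0.2, 0.1, 6.3]
```

Emit:
{"api": "send_rows", "payload": {"commands": [{"turn":[0,0,0],"dp":[0,0,3],"jaw":0},{"turn":[0,0,0],"dp":[0,0,3],"jaw":0},{"turn":[0,0,0],"dp":[0,0,2],"jaw":0}]}}

```text
clock: 5.72
position: [523.4, -178.4, 122.8]
orientation: [-3.141, 0.003, -3.056]
wrist_force: [-3.8, 1.2, 5.5]
width: 52.1
```

Contact is at z = 122.8. The grasp was 27.7 above the bench, so 95 + 27.7 = 122.7, which means the underside is on the shoulder. Now press and hold.

Emit:
{"api": "send_rows", "payload": {"commands": [{"turn":[0,0,0],"dp":[0,0,3],"jaw":0},{"turn":[0,0,0],"dp":[0,0,3],"jaw":0},{"turn":[0,0,0],"dp":[0,0,3],"jaw":0}]}}

```text
clock: 5.97
position: [523.4, -178.3, 122.9]
orientation: [-3.139, 0.007, -3.055]
wrist_force: [-6.3, 1.9, 9.7]
width: 51.6
```

Emit:
{"api": "send_rows", "payload": {"commands": [{"turn":[0,0,0],"dp":[0,0,5],"jaw":0},{"turn":[0,0,0],"dp":[0,0,6],"jaw":0},{"turn":[0,0,0],"dp":[0,0,6],"jaw":0},{"turn":[0,0,0],"dp":[0,0,6],"jaw":0}]}}

```text
clock: 6.3
position: [524.1, -178.3, 122.7]
orientation: [-3.134, 0.019, -3.055]
wrist_force: [-12.1, 3.7, 21.7]
width: 51.9
```

```bash
python3 - <<'E'
from station import optics,readout
import cv2
print(readout.state()["wrist_force"])
cv2.imwrite("pics/g3.png",cv2.resize(optics.read_camera("side")[170:270,210:340,::-1],None,fx=5,fy=5,interpolation=2))
E
```

```text
[-12.13148722   3.66004005  21.72506049]
```

View pics/g3.png

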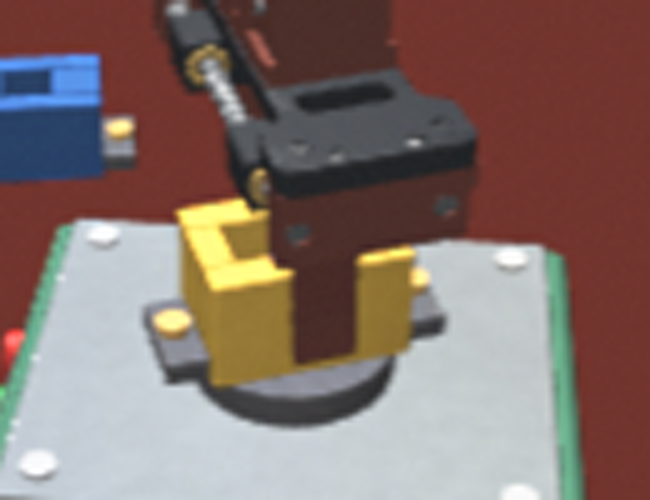

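The hub sits flat on the shoulder while still held, with about 22 N of press. I'll ease off, open and rise.

Emit:
{"api": "send_rows", "payload": {"commands": [{"turn":[-0.005,-0.015,0],"dp":[0.5,0,0],"jaw":0},{"turn":[0,0,0],"dp":[0,0,0],"jaw":0.6},{"turn":[0,0,0],"dp":[0,0,0],"jaw":1},{"turn":[0,0,0],"dp":[0,0,0],"jaw":1},{"turn":[0,0,0],"dp":[0,0,0],"jaw":1}]}}

```text
clock: 6.77
position: [525.2, -179.1, 127.8]
orientation: [-3.134, 0.043, -3.055]
wrist_force: [1.1, -0.5, -1.1]
width: 69.1
```

Emit:
{"api": "send_rows", "payload": {"commands": [{"turn":[0,0,0],"dp":[0,0,0],"jaw":1},{"turn":[0,0,0],"dp":[0,0,-10],"jaw":1},{"turn":[0,0,0],"dp":[0,0,-15],"jaw":1},{"turn":[0,0,0],"dp":[0,0,-25],"jaw":1},{"turn":[0,0,0],"dp":[0,0,-35],"jaw":1}]}}

```text
clock: 7.18
position: [518.4, -177.2, 204.8]
orientation: [3.14, 0.025, -3.055]
wrist_force: [0.8, 0.6, 0.7]
width: 88.0
```

Emit:
{"api": "send_rows", "payload": {"commands": [{"turn":[0,0,0],"dp":[0,0,-35],"jaw":1},{"turn":[0,0,0],"dp":[20,0,-30],"jaw":1},{"turn":[0,0,0],"dp":[40,0,-10],"jaw":1},{"turn":[0,0,0],"dp":[40,0,0],"jaw":1},{"turn":[0,0,0],"dp":[0,0,0],"jaw":1}]}}

```text
clock: 7.6
position: [414.9, -185.9, 290.0]
orientation: [-3.138, 0.032, -3.051]
wrist_force: [0.1, 0.1, 0.1]
width: 87.5
```

```bash
python3 - <<'E'
from station import optics
import cv2,numpy as np
a=optics.read_camera("top")[120:280,140:390,::-1];b=optics.read_camera("side")[130:300,180:340,::-1]
cv2.imwrite("pics/g4.png",np.hstack([cv2.resize(a,(425,272),interpolation=2) ,cv2.resize(b,(256,272),interpolation=2)]))
E
```

```text
(no output)
```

View pics/g4.png

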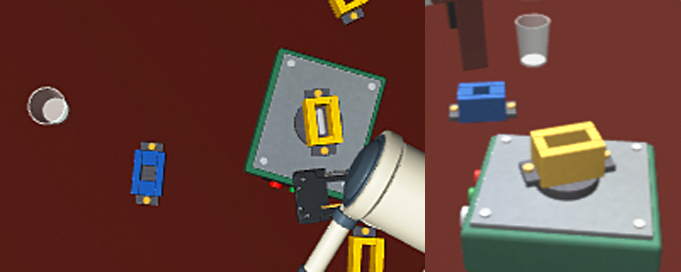

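The hub sits on the spindle with the key visible along its slot. The blue hub and beaker look unmoved. One last zoom to measure the final pose.

```bash
python3 - <<'E'
from station import optics
import cv2,numpy as np
def c(im,u,v,w=48,h=40,k=8): return cv2.resize(im[v-h//2:v+h//2,u-w//2:u+w//2,::-1],None,fx=k,fy=k,interpolation=2)
t=optics.read_camera("top");s=optics.read_camera("side")
cv2.imwrite("pics/g5.png",np.hstack([c(t,329,190),c(s,268,225)]))
t0=cv2.imread("pics/top0.png")[:,:,::-1]
b=lambda i:[np.argwhere((i[...,2].astype(int)>90)&(i[...,0]<60))[:,::-1].mean(0).round(2)]
print(b(t0[190:250,200:250]),b(t[190:250,200:250]),"beaker diff",np.abs(t0[165:200,150:188].astype(int)-t[165:200,150:188]).mean())
E
```

```text
[array([26.6 , 31.32])] [array([26.6 , 31.32])] beaker diff 0.869172932330827
```

View pics/g5.png

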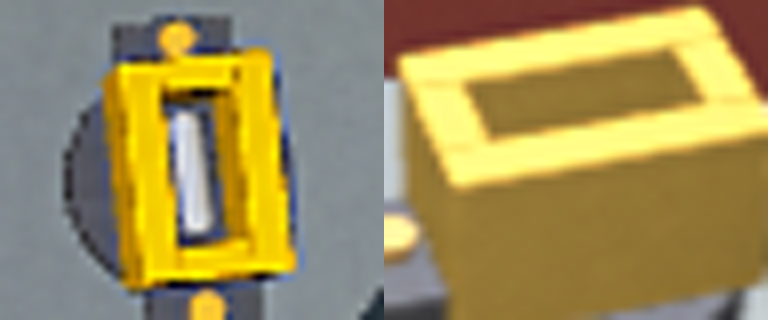

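```bash
python3 - <<'E'
from m import *
d=lambda o,pts:np.array(o)+np.array(pts)/8-.45
t=d((305,170),[(105,66),(272,48),(296,268),(130,286)]);s=d((244,205),[(326,6),(72,188),(14,60)])
f=lambda q:np.r_[(proj("top",rect(q,76,52))-t).ravel(),(proj("side",rect(q,76,52))[[0,2,3]]-s).ravel()]
r=least_squares(f,[521,-178,141,.09]);print(r.x.round(3),np.abs(r.fun).max())
E
```

```text
[ 5.22739e+02 -1.78844e+02  1.41582e+02  8.70000e-02] 0.9560277876236682
```

The hub's top is at z = 141.6 (nominal 141), about 1 mm off the axis, with yaw 0.087 against the key's 0.083. Seated, so I'm handing in.

```bash
python3 -c "
from station import workorder; print(workorder.job_done())"
```

```text
the job is handed in; nothing more can be done
None
```

The leftmost yellow hub is on the spindle, and I handed the job in at about 8 s of the 40 s allowed. I turned its slot onto the key and lowered it. I then pressed it onto the shoulder in the hand, reaching about 22 N vertical force, released it and moved the arm clear.

- **Seating:** measured from both cameras after release, the hub's top is at 141.6 mm (nominal 141). It is about 1 mm from the spindle axis, and its yaw of 0.087 rad matches the key's 0.083 rad.
- **Other objects:** the blue hub's position in the top picture is identical to the start, and the beaker's patch is essentially unchanged.
- **What disagreed:** a one-view check of the hub in the hand fitted poorly, with up to 3.7 px on one corner I may have misread. It did not matter for the fit. The tool also crept up about 5 mm while opening, but the final height shows the hub did not lift.

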